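# Peel the top pad tray off the stack and hold it out

## Robot

A 6-joint arm with a two-finger parallel gripper is mounted at the origin on the work surface. World frame = base frame: x ahead of the robot, y to its left, z up, the work surface at z = 0. Lengths are in mm, angles in rad, forces in N, time in s.
With the tool pointing down it reaches from about 350 to 875 mm from the base axis. Payload 4.2 kg.
Tool frame: the origin (TCP) lies between the finger pads; the fingertips stand 17 mm ahead of it and the grasp point (between the pads) lies 2 mm behind it; z points along the fingers, y is the line along which they close (so a half turn about z gives the same grasp; the last joint's range is limited). The gripper opens to 85 mm and grips with 20 to 120 N. Pads are 22 mm wide; open, the fingers measure 114 mm over their backs; the gripper's body (76 mm by 85 mm) begins 54 mm behind the grasp point. The pads swing forward as they close: fully open they stand 13 mm farther back than shut.
Start: joints at [1.563, 0.385, 0.008, 0, -1.194, -0.259], TCP at [164.747, 602.875, 248.312] pointing down, gripper open.
Joint ranges: [-3.14, 3.14], [-1.21, 2.06], [-1.07, 1.41], [-3.16, 2.05], [-2.99, -0.16], [-3.1, 3.1]. Speed limits (rad/s): [2.79, 2.79, 3.14, 3.14, 3.14, 3.14].

## Interface

Orientations are given as a unit quaternion [x, y, z, w].
In Python, from bench import arm, vision, status, job_done gives the robot as it stands (arm), with the cameras (vision), the readings (status) and the job as plain functions.
- The arm moves only by the tool pendant, called as a command line: name --argument value ..., lists and objects as JSON in quotes. Schema: {"type":"object","properties":{"increments":{"type":"array","items":{"type":"array","items":{"type":"array","items":{"type":"number"},"minItems":6,"maxItems":6},"minItems":1,"maxItems":10},"minItems":1,"maxItems":1},"jaw":{"type":"number"},"only":{"type":"string"},"quiet":{"type":"boolean"},"lines":{"type":"string"}},"required":["increments"],"additionalProperties":false}. increments is a list that holds a single list of rows (three levels of brackets), with 1 to 10 rows, each of 6 numbers: dx, dy, dz in a scale on which 1.0 is 750 mm, then a rotation vector rx, ry, rz in fractions of the full range, 1 being pi rad; each row is the pose to reach, as a shift and turn from the pose commanded when the call began, along the tool's axes at that moment; what a row does not reach only later rows make up. A row lasts 1/10 s, in which the tool goes at most 50 mm and 0.15 rad, less where a joint would pass 70% of its speed; a pose out of reach is approached as far as the arm can. jaw is the finger opening in mm, set as the call begins (left out keeps the last). The fingers move at their own pace and stop on an object; the grip force is fixed at half the most. Time passes only in rows, so rows that do not move let the fingers close. The tool returns the time, the measured TCP pose, the force, the opening and the grip force at its end. only (a regular expression) keeps the lines of the reply that match it, lines (a string "A,B") keeps lines A to B, and quiet returns only ok. Input that does not fit is refused with a message, and nothing moves.
- status.read_state(): the state, without advancing time (a new reading comes with each control period).
- vision.get_image(name): name is "side" or "top" or "wrist"; returns the picture (480x640x3 uint8, blue, green, red); there is no depth.
- vision.get_calibration(name): a dict with "K" (3x3 intrinsics, pixels), "rvec" (rotation vector, rad) and "tvec" (3), from world to camera coordinates, as OpenCV has them. Camera axes: x right, y down, z forward; pixel columns grow to the right and rows downward; lengths in mm; the calibration is good to about 2 mm. A picture is of the moment at which its call begins: read the wrist's pose just before it. get_calibration takes no time and is no camera call; for the wrist camera it gives the pose at the moment of the call.
- job_done(): hands the job in; it is judged then, once.
The state is a dict: "clock": time; "joints": joint angles; "joint_vel": joint speeds; "joint_efforts": joint torques, N m; "position": TCP position; "ee_rot": TCP orientation; "contact_force": force on the tool from outside, world axes, zero at the start; "wrist_torque": the same for the moment, N m; "gripper_width": finger opening in mm; "grasp_force": force on a finger pad.
Only numpy, scipy, OpenCV 4.12 (cv2) and the standard library are available. Lean on these libraries where they do the work, as an engineer would, in place of code of your own. Each camera call takes 0.05 s, during which the arm holds its last target. There are 200 camera calls.

## Task

Swing the red-handled clamp lever up and over, away from the tray stack, and leave it open. Then peel the empty top tray off the sticky stack by its orange tab: raise that corner first while the opposite corner still rests on the tray below, so that the two lower trays stay seated in the stand and nothing else on the bench is disturbed. Finish holding the tray in the gripper, level and still, over the middle of the green mat, a hand's breadth or more above it: do not put it down or let go.

Things in the scene. Friction and masses are not known exactly. Their poses are not given: they have to be found in the camera images.
- stand: fixed aluminium stand holding the tray stack, base 170 x 150 x 12 mm, on the bench; origin on the bench under the middle of the stack; x along the trays' 130 mm side, y along their 100 mm side; the lever's hinge post (30 mm wide, 100 high) stands at y = +72 mm. Dark guides 16 mm high hold the lowest tray
- clamp (a joint): clamp lever angle: 0 closed (lying level across the stack, 6 mm above the top tray's rim), grows as it swings up and over towards the stand's +y, stop at 1.9 rad; 1.57 is upright. It starts between 0 and 0.3. The hinge is stiff and stays where it is left (about 1.3 N at the handle)
- clamp_hinge (a point): lever's hinge axis, parallel to the stand's x; stand coordinates (0, 72, 90) mm
- clamp_handle (a point): centre of the lever's red handle, a 28 mm long, 14 mm thick round bar along the stand's x; when the lever is at 0 it lies 95 mm towards the stand's -y of the hinge and 22 mm above it; it moves with the lever in an arc of 97.5 mm radius. The steel lever arm is 12 mm wide
- tray_top: empty top one of three nested pale-blue trays, 130 x 100 mm, 28 high, 4 mm walls, 60 to 105 g; origin under its centre, first 52 mm above the bench, axes as the stand's. Shoulder at z = 8 mm, on the rim below; the foot goes 8 mm into that tray, 3 mm play, pinched there by four sprung nubs near the corners: each holds it down by about 1 N for the first 8 mm
- tab (a point): grip point of the upright orange tab at the top tray's +x, -y corner; in the tray's frame (74.9, -59.9, 38) mm. The tab is a plate 10 mm thick and 36 long, standing upright along the corner's diagonal, direction (1, -1), reaching from 16 to 50 mm above the tray's origin and 30 mm out beyond the corner
- far_corner (a point): the top tray's corner oppopoint the tab, at shoulder height: (-65, 50, 8) mm in the tray's frame
- tray_mid: second tray, same shape without tab, with flat round pads in it, about 240 g; origin under its centre, 32 mm above the bench, seated in the stack
- tray_low: lowest tray, same, origin 12 mm above the bench, on the stand's base
- mat: fixed green work mat, 160 x 200 mm, 3 thick, flat on the bench to the left or right of the stand; origin under its centre
- pad_case: fixed pale-blue closed case, 134 x 184 mm, 36 high, on the other side; origin under its centre
- flute_joint: loose rose-gold flute tube with keys lying on two cork pads, 220 x 24 mm, 28 high; bystander; origin at the middle of its underside
- screwdriver: loose screwdriver, 170 mm long; bystander; origin at the middle of its underside
- tape_ring: loose white ring, 60 mm across, 18 high; bystander; origin at the middle of its underside
- oil_bottle: loose clear bottle, 38 mm across, 100 high; bystander; origin at the middle of its underside
- pad_jar: loose brass tin, 48 mm across, 30 high; bystander; origin at the middle of its underside
- spanner: loose spanner, 130 mm long; bystander; origin at the middle of its underside

How it is judged (in metres and radians):
On the way, in this order (a step that is already met when the one before it is completed fails the run):
1. the clamp lever is swung open past upright (beyond 1.45 rad) with the top tray still stuck down (value of joint clamp above 1.45 rad and z of far_corner in the frame of tray_mid below 0.034 m and angle between tray_top's own z axis and vertical below 0.06 rad), for 0.2 s.
2. the tab corner is peeled up (tray tilted over 0.12 rad) while the opposite corner still rests within 8 mm of the tray below (angle between tray_top's own z axis and vertical above 0.12 rad and z of tab in the frame of tray_mid above 0.07 m and z of far_corner in the frame of tray_mid below 0.036 m and horizontal distance between far_corner and tray_mid below 0.1 m and contact force between the fingers and tray_top above 0.5 N), for 0.1 s.
At the end, for the whole second after the job is handed in: top tray held by the fingers alone, still, tilt under 0.3 rad, centre within 50 mm of the mat centre seen from above, underside over 80 mm above the bench; lever beyond 1.4 rad; both lower trays seated in the stand (4 mm in height, 10 mm sideways, tilt 0.06 rad) (horizontal distance between tray_top and mat below 0.05 m and height (world z) of tray_top above 0.08 m and angle between tray_top's own z axis and vertical below 0.3 rad and linear speed of tray_top below 0.03 m/s and contact force between the fingers and tray_top above 1 N and contact force between each of tray_mid, stand, mat, pad_case and tray_top below 0.1 N and value of joint clamp above 1.4 rad and z of tray_mid in the frame of stand between 0.028 and 0.036 m and horizontal distance between each of tray_mid, tray_low and stand below 0.01 m and angle between each of tray_mid, tray_low's own z axis and vertical below 0.06 rad and z of tray_low in the frame of stand between 0.008 and 0.016 m); the arm keeps its last pose, push and grip.
It fails at once if a lower tray is pulled up with the top one (lifted over 10 mm) or shoved over 15 mm (distance of any of tray_mid, tray_low from where it was at the start of the episode above 0.015 m or z of tray_mid in the frame of stand above 0.042 m).
It fails at once if a bystander is moved over 25 mm (distance of any of flute_joint, screwdriver, tape_ring, oil_bottle, pad_jar, spanner from where it was at the start of the episode above 0.025 m).
It fails at once if the top tray is tipped over 1 rad (angle between tray_top's own z axis and vertical above 1 rad).
It also fails if it takes over 64 s, if anything falls off the work surface, if the arm or the gripper's body presses on something with over 40 N, if the wrist force passes 120 N, or if a joint passes its speed limit or range.

## Working session

There is one attempt and no reset: what is moved stays moved. The work goes in short steps, Python scripts to look and compute and a tool call to move; the robot and the scene stay as the last step left them, time stands still between calls to the robot, and variables do not carry over. Pictures are saved under pics/ and viewed, at most 11 in all, crops included, and the job is handed in when it is done.

```bash
ls; mkdir -p pics; python3 - <<'E'
from bench import arm, vision, status, job_done
import cv2
s=status.read_state();print(s)
for n in("side","top"):
    cv2.imwrite(f"pics/{n}0.png",vision.get_image(n));c=vision.get_calibration(n);print(n,c)
E
```

```text
bench.py
pics
{'clock': 0.0, 'joints': array([ 1.56259147e+00,  3.85557064e-01,  6.61819523e-03, -5.05999365e-04,
       -1.19402098e+00, -2.58616382e-01]), 'joint_vel': array([ 0.00188977,  0.00161701,  0.00171186, -0.00053129,  0.00212837,
        0.00069475]), 'joint_efforts': array([ 1.10355199e-03, -3.92286944e+01,  1.88399577e+01,  4.18607980e+00,
       -4.56464215e-03, -6.10223818e-07]), 'position': array([164.61562062, 602.3539567 , 247.21722665]), 'ee_rot': array([ 9.91100968e-01, -1.33107649e-01, -9.82224474e-05,  1.10265915e-03]), 'contact_force': array([-0.01271583, -0.0436641 , -1.21192069]), 'wrist_torque': array([-0.00861282, -0.02304402,  0.0082025 ]), 'grasp_force': 0.0, 'gripper_width': 85.44406907065166}
side {'K': array([[459.2393939 ,   0.        , 328.19032405],
       [  0.        , 459.2393939 , 236.51680419],
       [  0.        ,   0.        ,   1.        ]]), 'rvec': array([ 0.27137151, -2.69506287,  1.43119136]), 'tvec': array([602.47674338, 157.50722633, 942.08362862])}
top {'K': array([[517.84326996,   0.        , 314.2572815 ],
       [  0.        , 517.84326996, 235.94434557],
       [  0.        ,   0.        ,   1.        ]]), 'rvec': array([ 2.21566025, -2.1899241 ,  0.05192871]), 'tvec': array([ -21.61995745,  591.68212211, 1202.9440807 ])}
```

View pics/top0.png

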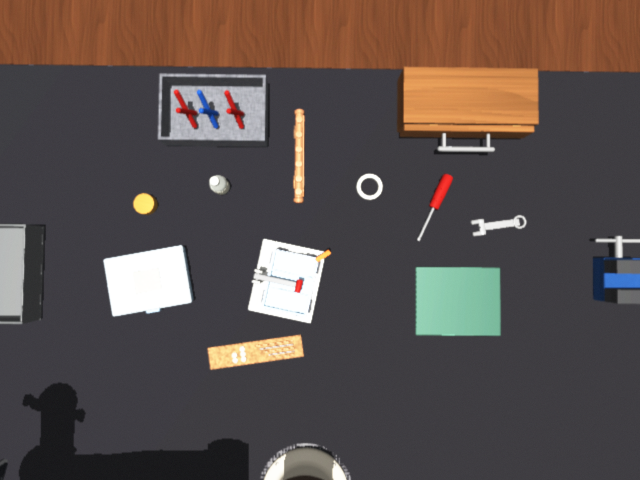

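View pics/side0.png

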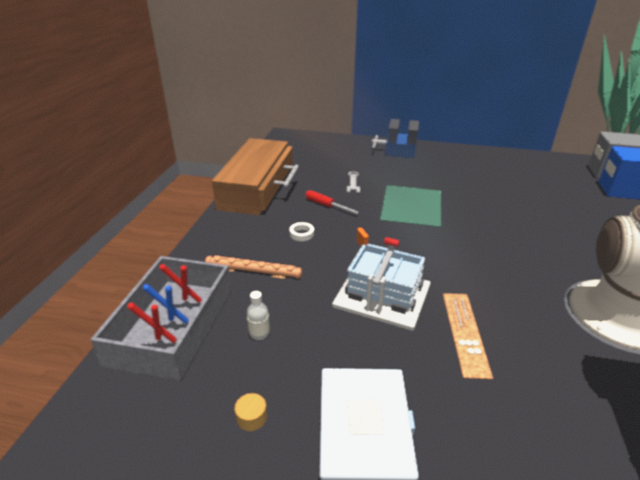

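The top view shows the stack at (287,281) with the handle at (299,286), the tab at (323,256), the hinge post at (262,276) and the mat at (458,301). The side view shows the tab at (362,236), the handle at (391,241) and the mat at (412,205). I'll zoom in on the stack next.

```bash
cat > h.py <<'E'
from bench import arm, vision, status, job_done
import cv2, numpy as np
from scipy.spatial.transform import Rotation as R
def P(n,X,c=None):
    c=c or vision.get_calibration(n)
    return cv2.projectPoints(np.array(X,float).reshape(-1,1,3),c["rvec"],c["tvec"],c["K"],None)[0].reshape(-1,2)
def tri(obs): # list of (calib,(u,v))
    Ms=[c["K"]@np.c_[cv2.Rodrigues(c["rvec"])[0],c["tvec"]] for c,_ in obs]
    A=np.vstack([[u*M[2]-M[0],v*M[2]-M[1]] for M,(_,(u,v)) in zip(Ms,obs)])
    return np.linalg.lstsq(A[:,:3],-A[:,3],rcond=None)[0]
def ground(c,uv,z):
    M=c["K"]@np.c_[cv2.Rodrigues(c["rvec"])[0],c["tvec"]]
    h=np.linalg.inv(np.c_[M[:,0],M[:,1],M[:,2]*z+M[:,3]])@[*uv,1]
    return h[:2]/h[2]
E
python3 - <<'E'
from h import *
t=cv2.imread("pics/top0.png");s=cv2.imread("pics/side0.png")
a=cv2.resize(t[225:335,235:345],(400,400),interpolation=2);b=cv2.resize(s[215:335,325:445],(400,400),interpolation=2)
cv2.imwrite("pics/z0.png",np.hstack([a,b]))
T=vision.get_calibration("top");S=vision.get_calibration("side")
for n,im in(("top",t),("side",s)):
    h=cv2.cvtColor(im,cv2.COLOR_BGR2HSV)
    for nm,lo,hi in(("red",(0,180,60),(6,255,255)),("org",(9,180,120),(22,255,255)),("grn",(65,80,40),(90,255,255))):
        m=cv2.inRange(h,lo,hi);k,l,st,ce=cv2.connectedComponentsWithStats(m)
        print(n,nm,[(ce[i].round(1).tolist(),int(st[i,4])) for i in range(1,k) if 12<st[i,4] and 200<ce[i][0]<520 and 180<ce[i][1]<340])
E
```

```text
top red [([440.8, 190.7], 386), ([298.4, 285.2], 51)]
top org []
top grn [([416.0, 300.5], 68), ([479.2, 302.0], 2737), ([455.4, 293.9], 34), ([453.3, 307.6], 29)]
side red [([318.5, 197.6], 189), ([391.1, 241.0], 52)]
side org [([362.2, 235.7], 105)]
side grn [([430.3, 198.5], 186), ([388.8, 213.2], 98), ([435.6, 214.7], 28)]
```

View pics/z0.png

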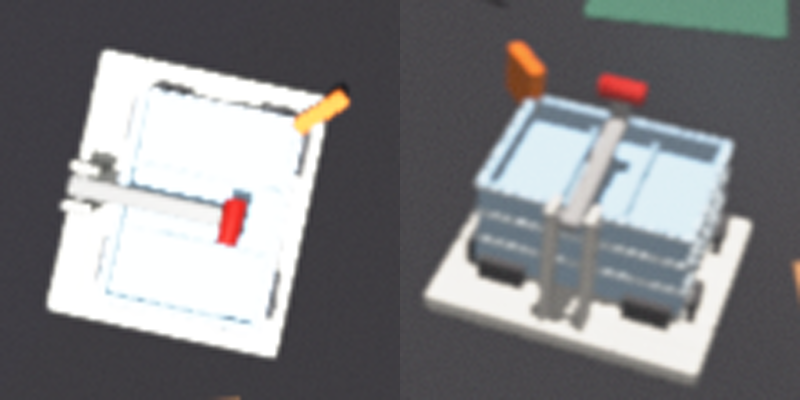

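The zoom gives the stand base corners in the top view (zoom 103,50; 327,95; 277,357; 48,310) and the tab at zoom (322,110). In the side view the tab is at zoom (125,70) and the handle at (223,89). Next I'll fit the stand pose and the lever angle.

```bash
cat >> h.py <<'E'
def stand(x,y,a,pts):
    c,s=np.cos(a),np.sin(a);p=np.array(pts,float).reshape(-1,3)
    return p@np.array([[c,s,0],[-s,c,0],[0,0,1]])+[x,y,0]
def handle(q):
    y,z=-95,22
    return [0,72+y*np.cos(q)+z*np.sin(q),90-y*np.sin(q)+z*np.cos(q)]
E
python3 - <<'E'
from h import *
from scipy.optimize import least_squares
T=vision.get_calibration("top");S=vision.get_calibration("side")
tz=lambda u,v:(235+(u-.5)/3.636,225+(v-.5)/3.636)
sz=lambda u,v:(325+u/3.333,215+v/3.333)
base=[tz(103,50),tz(327,95),tz(277,357),tz(48,310)]
sb=[sz(295,380),sz(352,222),sz(25,297)]
def pts(p):
    b=stand(*p[:3],[[85,75,12],[85,-75,12],[-85,-75,12],[-85,75,12]])
    return b,stand(*p[:3],handle(p[3]))
def res(p):
    b,h=pts(p)
    tabt=stand(*p[:3],[74.9,-59.9,102])
    return np.r_[(P("top",b,T)-base).ravel(),(P("top",h,T)-[298.8,285.6]).ravel(),(P("side",h,S)-[391.4,241.3]).ravel(),
     (P("side",b[[3,2,0]],S)-sb).ravel(),(P("top",tabt,T)-tz(323,110)).ravel()]
r=least_squares(res,[500,40,0.2,.1],x_scale=[100,100,1,1])
print(r.x.round(3));print(r.fun.round(1))
th=tri([(T,(298.8,285.6)),(S,(391.4,241.3))]);print("handle tri",th.round(1),"fit",stand(*r.x[:3],handle(r.x[3])))
print("tab tri",tri([(T,tz(322,110)),(S,sz(126,65))]).round(1),"model top",stand(*r.x[:3],[74.9,-59.9,102]),"grip",stand(*r.x[:3],[74.9,-59.9,90]))
mc=[(416,267),(500,267),(501,335),(416,336)];g=np.array([ground(T,m,3) for m in mc]);print("mat",g.round(),g.mean(0))
print("tcp in top",P("top",status.read_state()["position"],T))
E
```

```text
[ 4.86156e+02  4.58980e+01 -2.03000e-01  9.80000e-02]
[ 1.2 -0.1  2.1  1.1  0.4  0.4  0.5 -0.5 -4.  -0.4 -0.6  2.1  0.7 -3.2
  0.3 -1.3  0.3 -2.2 -3.4 -0.4]
handle tri [481.3  17.5 120.9] fit [[482.04422481  25.94038539 121.2331462 ]]
tab tri [546.1 -34.9  93.9] model top [[547.42766264 -27.88425536 102.        ]] grip [[547.42766264 -27.88425536  90.        ]]
mat [[ 522. -256.]
 [ 524. -455.]
 [ 364. -456.]
 [ 360. -256.]] [ 442.50313061 -355.87024247]
tcp in top [[-20.70127534 457.04183322]]
```

The manual's scale: shifts go in shares of 750 mm and turns go in shares of pi rad. Converting my numbers, 460 mm / 750 = 0.6133, 329 mm / 750 = 0.4387.

pendant --increments '[[[0.06, 0.0627, -0.0067, 0, 0, 0], [0.12, 0.1253, -0.0133, 0, 0, 0], [0.18, 0.188, -0.02, 0, 0, 0], [0.24, 0.2507, -0.0267, 0, 0, 0], [0.3, 0.3133, -0.0333, 0, 0, 0], [0.36, 0.376, -0.04, 0, 0, 0], [0.42, 0.4387, -0.0467, 0, 0, 0], [0.48, 0.5013, -0.0533, 0, 0, 0], [0.54, 0.564, -0.06, 0, 0, 0], [0.5867, 0.6133, -0.0667, 0, 0, 0]]]'

```text
clock: 1.1
position: [402.5, 162.6, 287.0]
ee_rot: [0.991, -0.133, -0.0, -0.0]
contact_force: [1.6, 0.3, 0.4]
gripper_width: 85.3
grasp_force: 0.0
```

pendant --increments '[[[0, 0, 0, 0, 0, 0], [0, 0, 0, 0, 0, 0], [0, 0, 0, 0, 0, 0]]]'

```text
clock: 1.4
position: [401.9, 165.0, 286.6]
ee_rot: [0.991, -0.133, -0.0, 0.0]
contact_force: [-0.1, 0.6, 0.5]
gripper_width: 85.2
grasp_force: 0.0
```

```bash
python3 - <<'E'
from h import *
s=status.read_state();c=vision.get_calibration("wrist");im=vision.get_image("wrist");cv2.imwrite("pics/w0.png",im)
np.save("w0.npy",c,allow_pickle=True);print(s["position"],s["ee_rot"],c)
T=vision.get_calibration("top");Rt=cv2.Rodrigues(T["rvec"])[0];print("topcam",-Rt.T@T["tvec"])
E
```

```text
[401.93955988 165.03242886 286.5738247 ] [ 9.91156439e-01 -1.32698158e-01 -3.13221646e-04  1.19555697e-04] {'K': array([[396.95820815,   0.        , 316.98114455],
       [  0.        , 396.95820815, 239.88802315],
       [  0.        ,   0.        ,   1.        ]]), 'rvec': array([-1.79657626,  2.3497855 ,  0.32284799]), 'tvec': array([264.22416764, 286.33587391, 508.30911557])}
topcam [ 540.97665833   -8.60778398 1226.7435668 ]
```

View pics/w0.png

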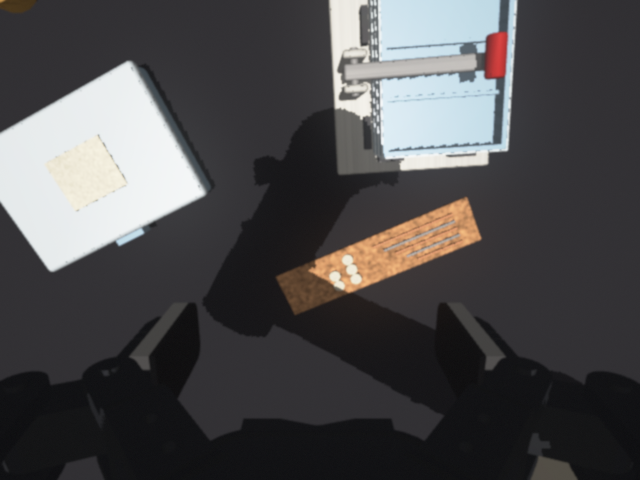

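The wrist view shows the lever from (355,72) to the red handle at (496,56), with the stand's left edge at x≈335. I'll take a second wrist view from farther right.

pendant --increments '[[[0.0133, 0.06, 0, 0, 0, 0], [0.0267, 0.12, 0, 0, 0, 0], [0.04, 0.1867, 0, 0, 0, 0], [0.04, 0.1867, 0, 0, 0, 0], [0.04, 0.1867, 0, 0, 0, 0], [0.04, 0.1867, 0, 0, 0, 0]]]'

```text
clock: 2.05
position: [394.5, 23.0, 286.9]
ee_rot: [0.991, -0.132, 0.0, -0.0]
contact_force: [-0.3, -0.5, 1.0]
gripper_width: 85.3
grasp_force: 0.0
```

```bash
python3 - <<'E'
from h import *
s=status.read_state();c=vision.get_calibration("wrist");im=vision.get_image("wrist");cv2.imwrite("pics/w1.png",im)
np.save("w1.npy",c,allow_pickle=True);print(s["position"],s["ee_rot"])
E
```

```text
[394.52498114  22.98830522 286.89425427] [ 9.91271341e-01 -1.31837461e-01  4.80580570e-05 -1.01473460e-04]
```

View pics/w1.png

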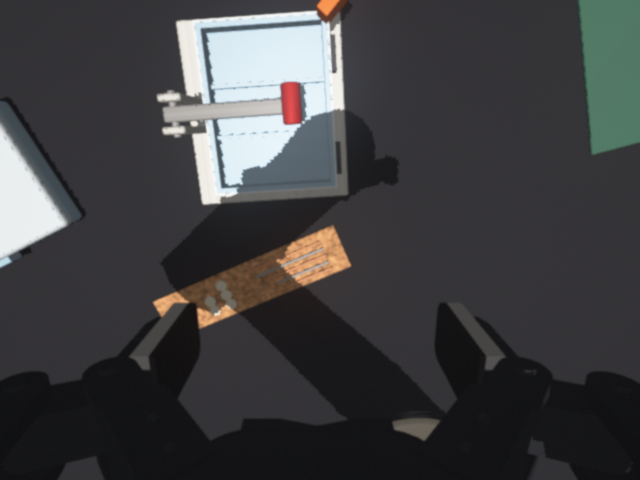

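The second view shows the handle at (291,104), the stand corners at (203,204), (347,195) and (178,21), and the tray rim corners at (217,194), (336,185) and (329,14). The tab is cut off at (331,5). I'll refit with the wrist views.

```bash
cat > fit.py <<'E'
from h import *
from scipy.optimize import least_squares
C=[np.load(f"w{i}.npy",allow_pickle=True).item() for i in(0,1)]
red=[]
for i in(0,1):
    h=cv2.cvtColor(cv2.imread(f"pics/w{i}.png"),cv2.COLOR_BGR2HSV)
    m=cv2.inRange(h,(0,150,50),(6,255,255))|cv2.inRange(h,(174,150,50),(180,255,255))
    k,l,st,ce=cv2.connectedComponentsWithStats(m);j=1+np.argmax(st[1:,4]);x,y,w,hh=st[j,:4];red.append((x+w/2-.5,y+hh/2-.5));print(red[-1],st[j])
print("handle tri",tri(list(zip(C,red))).round(1))
B=[[-85,75,12],[-85,-75,12],[85,75,12]];Rm=[[-65,50,80],[-65,-50,80],[65,-50,80]]
O1=[(203,204),(347,195),(178,21),(217,195),(336,186),(330,14)];O0=[(338,174),(487,164),(379,160),(508,151)]
def res(p):
    a=stand(*p[:3],B);b=stand(*p[:3],Rm);h=stand(*p[:3],handle(p[3]))
    return np.r_[(P("",np.r_[a,b],C[1])-O1).ravel(),(P("",np.r_[a[:2],b[:2]],C[0])-O0).ravel(),(P("",h,C[0])-red[0]).ravel(),(P("",h,C[1])-red[1]).ravel()]
r=least_squares(res,[486,46,-.2,.1],x_scale=[100,100,1,1])
print(r.x.round(3));print(r.fun.round(1).reshape(-1,2).tolist());print("handle",stand(*r.x[:3],handle(r.x[3])),"tab",stand(*r.x[:3],[74.9,-59.9,90]))
T=vision.get_calibration("top");print(P("",stand(*r.x[:3],handle(r.x[3])),T),P("",stand(*r.x[:3],[74.9,-59.9,102]),T))
E
python3 fit.py
```

```text
(np.float64(496.0), np.float64(54.5)) [486  32  21  46 785]
(np.float64(291.0), np.float64(102.5)) [282  83  19  40 622]
handle tri [482.3  17.8 120.9]
[ 4.85935e+02  4.04650e+01 -2.14000e-01  7.80000e-02]
[[4.6, -0.8], [7.6, 1.0], [6.5, -3.0], [-4.2, -2.1], [-4.4, 1.1], [-5.2, 0.1], [6.2, -0.4], [8.0, 1.8], [0.4, -3.5], [-6.1, -0.9], [-3.8, 2.9], [-2.5, 1.8]]
handle [[481.47648259  19.96038758 119.37786589]] tab [[546.3962108  -33.98336823  90.        ]]
[[297.67127331 285.40958581]] [[323.12195806 255.26315639]]
```

```bash
sed -i 's/a=stand(\*p\[:3\],B)/a=stand(*p[:3],np.array(B)+[0,p[4],0])/; s/\[486,46,-.2,.1\],x_scale=\[100,100,1,1\]/[486,46,-.2,.1,0],x_scale=[100,100,1,1,10]/' fit.py; python3 fit.py
```

```text
(np.float64(496.0), np.float64(54.5)) [486  32  21  46 785]
(np.float64(291.0), np.float64(102.5)) [282  83  19  40 622]
handle tri [482.3  17.8 120.9]
[ 4.85131e+02  3.77210e+01 -2.07000e-01  1.20000e-01  9.70200e+00]
[[-1.3, 0.3], [1.4, 1.1], [-1.6, -1.6], [-0.2, -1.6], [-0.5, 0.7], [-2.1, -0.3], [0.0, 0.7], [1.7, 1.9], [4.5, -3.0], [-2.0, -1.3], [0.9, 1.9], [-0.7, 1.5]]
handle [[481.08714833  18.45949906 123.21894947]] tab [[546.12489126 -36.29109913  90.        ]]
[[298.32768453 285.69837834]] [[324.18353746 255.4005568 ]]
```

Scaled: 130 mm / 750 = 0.1733, 110 mm / 750 = 0.1467, -0.057 rad / 3.1416 = -0.0181.

pendant --increments '[[[0.0533, -0.012, 0.0267, 0, 0, -0.0159], [0.1147, -0.024, 0.04, 0, 0, -0.0181], [0.1147, -0.024, 0.1, 0, 0, -0.0181], [0.1147, -0.024, 0.1467, 0, 0, -0.0181], [0.1147, -0.024, 0.1733, 0, 0, -0.0181], [0.1147, -0.024, 0.1733, 0, 0, -0.0181], [0.1147, -0.024, 0.1733, 0, 0, -0.0181]]]' --jaw 50

```text
clock: 2.8
position: [482.7, 17.6, 157.2]
ee_rot: [0.995, -0.103, 0.0, 0.0]
contact_force: [0.4, -0.1, -0.3]
gripper_width: 50.1
grasp_force: 0.0
```

```bash
python3 - <<'E'
from h import *
s=status.read_state();c=vision.get_calibration("wrist");im=vision.get_image("wrist");cv2.imwrite("pics/w2.png",im)
print(s["position"],s["ee_rot"])
E
```

```text
[482.7409475   17.61114835 157.22727195] [ 9.94644458e-01 -1.03355322e-01  1.44526679e-04  2.41390636e-04]
```

View pics/w2.png

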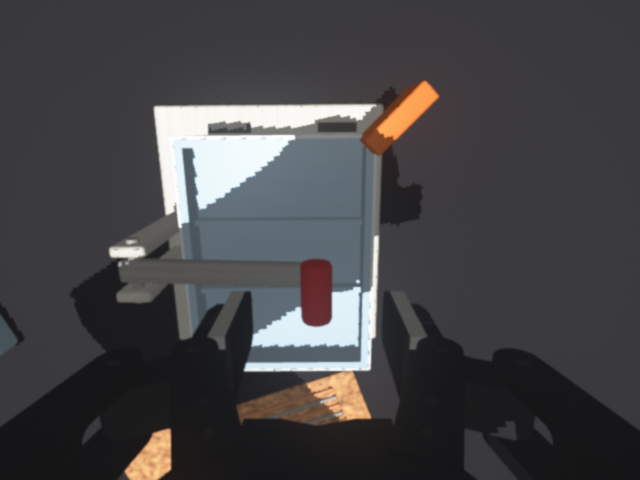

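The handle at (316,292) is centred between the fingers (tips at 237,300 and 400,300), and the tab shows at (400,118). Now I'll descend and grip.

Scaled: 34 mm / 750 = 0.0453, 30 mm / 750 = 0.04.

pendant --increments '[[[0, 0, 0.02, 0, 0, 0], [0, 0, 0.04, 0, 0, 0], [0, 0, 0.0453, 0, 0, 0], [0, 0, 0.0453, 0, 0, 0], [0, 0, 0.0453, 0, 0, 0]]]'

```text
clock: 3.35
position: [482.9, 16.7, 124.2]
ee_rot: [0.995, -0.104, 0.001, -0.0]
contact_force: [0.0, -0.6, 0.3]
gripper_width: 49.8
grasp_force: 0.0
```

pendant --increments '[[[0, 0, 0, 0, 0, 0], [0, 0, 0, 0, 0, 0], [0, 0, 0, 0, 0, 0], [0, 0, 0, 0, 0, 0], [0, 0, 0, 0, 0, 0], [0, 0, 0, 0, 0, 0]]]' --jaw 5

```text
clock: 3.95
position: [482.7, 17.6, 123.1]
ee_rot: [0.995, -0.104, 0.001, -0.001]
contact_force: [-0.0, 4.6, -1.4]
gripper_width: 11.6
grasp_force: 58.5
```

```bash
python3 - <<'E'
from h import *
# arc in tool axes (y=-stand y, z=-z) for handle grip, q0=.1; rotation -(q-q0) about tool x; grasp pt 4mm(+2) offset above handle along tool
q0=.1;h0=np.array(handle(q0))
for q in np.arange(.2,1.75,.1):
    th=q-q0; off=6  # handle is 4 ahead of grasp pt; TCP 2 ahead of grasp -> handle 2 ahead of TCP
    off=2
    d=np.array(handle(q))-h0
    # handle pos = tcp + off*toolz ; toolz(stand)=(0,-sin th,-cos th)
    z0=np.array([0,0,-1]);z1=np.array([0,-np.sin(th),-np.cos(th)])
    t=d-off*(z1-z0);print(round(q,1),"th",round(-th,2),"y",round(-t[1],1),"z",round(-t[2],1))
E
```

```text
0.2 th -0.1 y -3.8 z -9.1
0.3 th -0.2 y -8.5 z -17.7
0.4 th -0.3 y -14.0 z -25.8
0.5 th -0.4 y -20.3 z -33.3
0.6 th -0.5 y -27.3 z -40.2
0.7 th -0.6 y -35.0 z -46.3
0.8 th -0.7 y -43.2 z -51.6
0.9 th -0.8 y -51.9 z -56.1
1.0 th -0.9 y -61.1 z -59.7
1.1 th -1.0 y -70.5 z -62.4
1.2 th -1.1 y -80.2 z -64.0
1.3 th -1.2 y -90.0 z -64.8
1.4 th -1.3 y -99.8 z -64.5
1.5 th -1.4 y -109.5 z -63.3
1.6 th -1.5 y -119.1 z -61.1
1.7 th -1.6 y -128.4 z -57.9
```

Scaled: -40 mm / 750 = -0.0533, -33 mm / 750 = -0.044, -0.5 rad / 3.1416 = -0.1592.

pendant --increments '[[[0, -0.0053, -0.012, -0.0318, 0, 0], [0, -0.0113, -0.024, -0.0637, 0, 0], [0, -0.0187, -0.0347, -0.0955, 0, 0], [0, -0.0267, -0.044, -0.1273, 0, 0], [0, -0.036, -0.0533, -0.1592, 0, 0], [0, -0.036, -0.0533, -0.1592, 0, 0]]]'

```text
clock: 4.55
position: [487.9, 43.9, 163.0]
ee_rot: [0.963, -0.1, -0.026, 0.248]
contact_force: [-0.2, -1.4, 2.6]
gripper_width: 11.7
grasp_force: 60.1
```

Scaled: -40 mm / 750 = -0.0533, -33 mm / 750 = -0.044, -0.5 rad / 3.1416 = -0.1592.

pendant --increments '[[[0, -0.0053, -0.012, -0.0318, 0, 0], [0, -0.0113, -0.024, -0.0637, 0, 0], [0, -0.0187, -0.0347, -0.0955, 0, 0], [0, -0.0267, -0.044, -0.1273, 0, 0], [0, -0.036, -0.0533, -0.1592, 0, 0], [0, -0.036, -0.0533, -0.1592, 0, 0]]]'

```text
clock: 5.15
position: [496.4, 85.0, 185.5]
ee_rot: [0.871, -0.091, -0.051, 0.48]
contact_force: [-3.5, 0.9, 7.0]
gripper_width: 11.7
grasp_force: 61.0
```

Scaled: -46 mm / 750 = -0.0613, -40 mm / 750 = -0.0533, -0.6 rad / 3.1416 = -0.191.

pendant --increments '[[[0, -0.0053, -0.012, -0.0318, 0, 0], [0, -0.0113, -0.024, -0.0637, 0, 0], [0, -0.0187, -0.0347, -0.0955, 0, 0], [0, -0.0267, -0.044, -0.1273, 0, 0], [0, -0.036, -0.0533, -0.1592, 0, 0], [0, -0.0467, -0.0613, -0.191, 0, 0], [0, -0.0467, -0.0613, -0.191, 0, 0]]]'

```text
clock: 5.85
position: [508.1, 142.4, 182.3]
ee_rot: [0.688, -0.072, -0.076, 0.718]
contact_force: [-6.3, 7.7, 11.4]
gripper_width: 11.5
grasp_force: 61.7
```

```bash
python3 -c "
from h import *
s=status.read_state();print(s['joints'].round(2));cv2.imwrite('pics/s1.png',vision.get_image('side')[130:430,230:630])"
```

```text
[ 0.82  0.88 -0.26  0.59 -1.97  0.23]
```

View pics/s1.png

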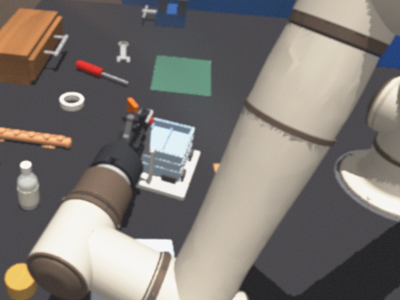

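The lever stands past upright, held in the gripper, and the trays are still seated. Now I'll release and back off along the tool axis.

Scaled: -80 mm / 750 = -0.1067, -60 mm / 750 = -0.08.

pendant --increments '[[[0, 0, 0, 0, 0, 0], [0, 0, 0, 0, 0, 0], [0, 0, 0, 0, 0, 0], [0, 0, 0, 0, 0, 0], [0, 0, -0.0333, 0, 0, 0], [0, 0, -0.08, 0, 0, 0], [0, 0, -0.1067, 0, 0, 0], [0, 0, -0.1067, 0, 0, 0]]]' --jaw 45

```text
clock: 6.7
position: [525.8, 221.3, 177.4]
ee_rot: [0.694, -0.073, -0.074, 0.713]
contact_force: [0.5, 0.3, -0.2]
gripper_width: 45.0
grasp_force: 0.0
```

Scaled: 110 mm / 750 = 0.1467, 80 mm / 750 = 0.1067, 0.15 rad / 3.1416 = 0.0477.

pendant --increments '[[[0, 0.0533, 0, 0, 0, 0], [0, 0.1067, 0, 0.0477, 0, 0], [0, 0.1467, 0, 0.0955, 0, 0], [0, 0.1467, 0, 0.1432, 0, 0], [0, 0.1467, 0, 0.191, 0, 0], [0, 0.1467, 0, 0.2387, 0, 0], [0, 0.1467, 0, 0.2865, 0, 0], [0, 0.1467, 0, 0.3342, 0, 0], [0, 0.1467, 0, 0.382, 0, 0], [0, 0.1467, 0, 0.4297, 0, 0]]]'

```text
clock: 7.7
position: [525.6, 221.8, 288.6]
ee_rot: [0.987, -0.104, -0.012, 0.12]
contact_force: [-0.3, -0.3, -0.7]
gripper_width: 45.1
grasp_force: 0.0
```

```bash
cat > goto.py <<'E'
import sys
from h import *
# target x y z yaw(of tool x, tool down) -> deltas in tool axes
x,y,z,yaw=map(float,sys.argv[1:5]);s=status.read_state();R0=R.from_quat(s["ee_rot"])
Rt=R.from_euler('z',yaw)*R.from_euler('x',np.pi)
print((R0.inv().apply(np.array([x,y,z])-s["position"])).round(1),(R0.inv()*Rt).as_rotvec().round(3))
E
python3 goto.py 546 -36 200 -.993
```

```text
[ 73.8 219.3 145.7] [ 0.23  -0.096  0.778]
```

Scaled: 219 mm / 750 = 0.292, 184 mm / 750 = 0.2453, 0.778 rad / 3.1416 = 0.2476.

pendant --increments '[[[0.016, 0.0493, 0.016, 0.0127, -0.0051, 0.0414], [0.032, 0.0987, 0.032, 0.0255, -0.0102, 0.0828], [0.048, 0.1467, 0.06, 0.0366, -0.0153, 0.1241], [0.0653, 0.196, 0.0933, 0.0477, -0.0204, 0.1655], [0.0827, 0.2453, 0.1333, 0.0605, -0.0255, 0.2069], [0.0987, 0.292, 0.1667, 0.0732, -0.0306, 0.2476], [0.0987, 0.292, 0.1667, 0.0732, -0.0306, 0.2476], [0.0987, 0.292, 0.1667, 0.0732, -0.0306, 0.2476]]]'

```text
clock: 8.5
position: [546.6, -32.7, 220.7]
ee_rot: [0.879, -0.477, 0.0, 0.004]
contact_force: [0.7, -0.2, -0.2]
gripper_width: 45.1
grasp_force: 0.0
```

```bash
python3 - <<'E'
from h import *
s=status.read_state();c=vision.get_calibration("wrist");im=vision.get_image("wrist");cv2.imwrite("pics/w3.png",im);np.save("w3.npy",c,allow_pickle=True)
print(s["position"],s["ee_rot"],P("",[[546,-36,102],[546,-36,90]],c))
E
python3 goto.py 546 -36 88 -.993
```

```text
[546.63794301 -32.7442911  220.73313982] [ 8.78748926e-01 -4.77268987e-01  2.82783473e-05  3.82605058e-03] [[319.00418376 237.05479242]
 [318.79598477 232.39294067]]
[  2.5   2.8 133.3] [ 0.006 -0.004  0.   ]
```

View pics/w3.png

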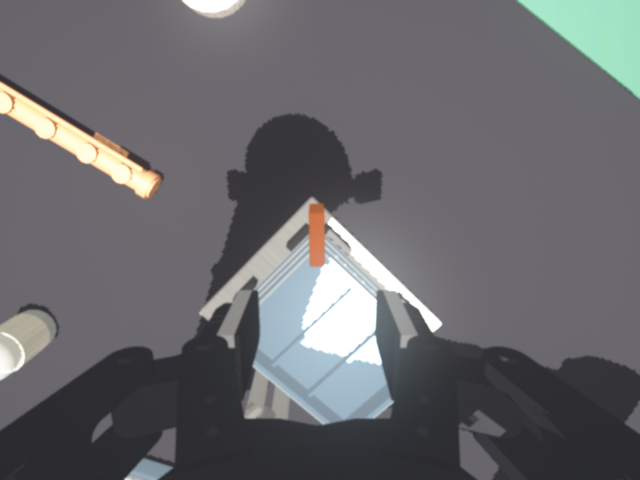

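The tab at (316,235) lies within about 1 mm of the predicted (319,237), along the plane between the fingers. I'll descend and grip it.

Scaled: 132 mm / 750 = 0.176, 2.5 mm / 750 = 0.0033.

pendant --increments '[[[0.0033, 0.0027, 0.0533, 0, 0, 0], [0.0033, 0.0027, 0.1067, 0, 0, 0], [0.0033, 0.0027, 0.1467, 0, 0, 0], [0.0033, 0.0027, 0.1667, 0, 0, 0], [0.0033, 0.0027, 0.176, 0, 0, 0], [0.0033, 0.0027, 0.176, 0, 0, 0], [0.0033, 0.0027, 0.176, 0, 0, 0]]]'

```text
clock: 9.25
position: [548.0, -34.1, 90.3]
ee_rot: [0.88, -0.475, 0.001, 0.003]
contact_force: [-0.1, 0.5, 1.2]
gripper_width: 45.3
grasp_force: 0.0
```

pendant --increments '[[[0, 0, 0, 0, 0, 0], [0, 0, 0, 0, 0, 0], [0, 0, 0, 0, 0, 0], [0, 0, 0, 0, 0, 0], [0, 0, 0, 0, 0, 0], [0, 0, 0, 0, 0, 0]]]' --jaw 3

```text
clock: 9.85
position: [547.4, -34.9, 90.2]
ee_rot: [0.88, -0.476, 0.001, 0.003]
contact_force: [-2.8, 1.5, 5.4]
gripper_width: 9.1
grasp_force: 60.1
```

Scaled: -35 mm / 750 = -0.0467, -26.3 mm / 750 = -0.0351, 0.15 rad / 3.1416 = 0.0477.

pendant --increments '[[[-0.0011, 0, -0.006, 0, 0.008, 0], [-0.0021, 0, -0.012, 0, 0.0159, 0], [-0.0035, 0, -0.0177, 0, 0.0239, 0], [-0.0049, 0, -0.0235, 0, 0.0318, 0], [-0.0067, 0, -0.0293, 0, 0.0398, 0], [-0.0083, 0, -0.0351, 0, 0.0477, 0], [-0.0101, 0, -0.0407, 0, 0.0557, 0], [-0.012, 0, -0.0467, 0, 0.0637, 0], [-0.012, 0, -0.0467, 0, 0.0637, 0], [-0.012, 0, -0.0467, 0, 0.0637, 0]]]'

```text
clock: 10.85
position: [541.8, -27.3, 123.9]
ee_rot: [0.875, -0.473, 0.088, 0.051]
contact_force: [-0.2, 0.4, 0.1]
gripper_width: 9.0
grasp_force: 59.2
```

```bash
python3 -c "
from h import *
cv2.imwrite('pics/s2.png',cv2.resize(vision.get_image('side')[180:340,310:460],None,fx=3.5,fy=3.5))"
```

```text
(no output)
```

View pics/s2.png

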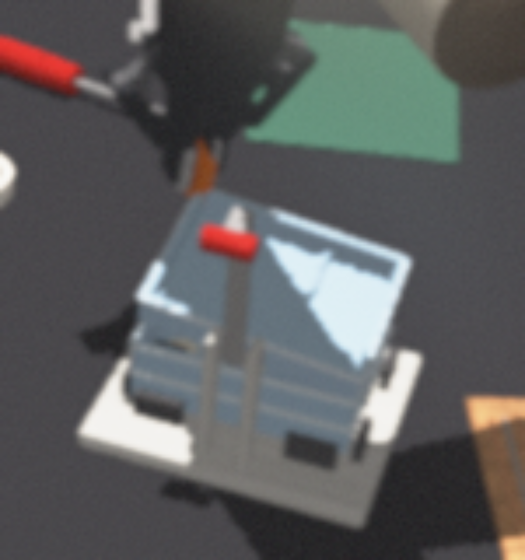

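The tray is tilted with its far corner resting, the lower trays are seated and the lever is upright. I'll lift straight up next.

Scaled: -130 mm / 750 = -0.1733, -105 mm / 750 = -0.14.

```bash
python3 -c "
from h import *
for q in (1.4,1.5,1.6,1.7,1.8):print(q,P('side',stand(485.1,37.7,-.207,handle(q))))"
```

```text
1.4 [[379.49396903 239.33134001]]
1.5 [[377.78497073 242.64337823]]
1.6 [[376.03412144 246.41258254]]
1.7 [[374.2626398  250.60173063]]
1.8 [[372.49293791 255.16542445]]
```

pendant --increments '[[[0.0013, 0, -0.0053, 0, 0, 0], [0.0027, 0, -0.0107, 0, 0, 0], [0.004, 0, -0.0187, 0, 0, 0], [0.0053, 0, -0.0293, 0, 0, 0], [0.0093, 0, -0.0467, 0, 0, 0], [0.0147, 0, -0.0733, 0, 0, 0], [0.0213, 0, -0.1067, 0, 0, 0], [0.0267, 0, -0.14, 0, 0, 0], [0.0347, 0, -0.1733, 0, 0, 0], [0.0347, 0, -0.1733, 0, 0, 0]]]'

```text
clock: 11.9
position: [544.5, -25.2, 261.6]
ee_rot: [0.875, -0.473, 0.092, 0.048]
contact_force: [0.3, 0.5, -0.3]
gripper_width: 9.1
grasp_force: 59.1
```

```bash
python3 -c "
from h import *
cv2.imwrite('pics/s3.png',cv2.resize(vision.get_image('side')[130:340,290:500],None,fx=2.5,fy=2.5))"
```

```text
(no output)
```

View pics/s3.png

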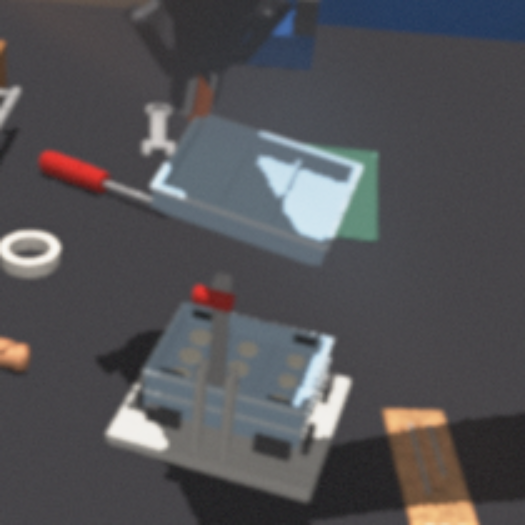

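The tray is free, the lower trays are seated and the lever is at about 1.65 rad. I'll level the tray and carry it to the mat.

```bash
python3 goto.py 503.5 -430 200 -.993
```

```text
[298.2 254.5 122.5] [ 0.    -0.205  0.001]
```

Scaled: 298 mm / 750 = 0.3973, 280 mm / 750 = 0.3733, -0.02 rad / 3.1416 = -0.0064.

pendant --increments '[[[0.02, 0.0173, 0.008, 0, -0.0064, 0], [0.06, 0.0507, 0.024, 0, -0.0159, 0], [0.1067, 0.0907, 0.044, 0, -0.0255, 0], [0.1533, 0.1307, 0.0627, 0, -0.035, 0], [0.2, 0.1707, 0.0827, 0, -0.0446, 0], [0.2467, 0.2107, 0.1013, 0, -0.0541, 0], [0.2933, 0.2507, 0.12, 0, -0.0605, 0], [0.34, 0.2907, 0.14, 0, -0.0653, 0], [0.3733, 0.3187, 0.1533, 0, -0.0653, 0], [0.3973, 0.3387, 0.1627, 0, -0.0653, 0]]]'

```text
clock: 12.95
position: [501.1, -432.1, 196.4]
ee_rot: [0.879, -0.477, -0.004, 0.002]
contact_force: [0.2, 0.5, -0.5]
gripper_width: 9.1
grasp_force: 59.0
```

pendant --increments '[[[0, 0, 0, 0, 0, 0], [0, 0, 0, 0, 0, 0], [0, 0, 0, 0, 0, 0], [0, 0, 0, 0, 0, 0], [0, 0, 0, 0, 0, 0]]]'

```text
clock: 13.45
position: [503.1, -429.1, 199.6]
ee_rot: [0.88, -0.475, -0.001, 0.002]
contact_force: [0.2, -0.2, -0.4]
gripper_width: 9.1
grasp_force: 59.0
```

```bash
python3 -c "
from h import *
print(P('top',[[442.5,-356,190]]))
a=vision.get_image('top')[150:400,200:560];b=vision.get_image('side')[130:340,290:500]
cv2.imwrite('pics/f.png',np.hstack([cv2.resize(a,(500,347)),cv2.resize(b,(300,347))[:,:300]]))"
```

```text
[[484.88564481 309.02731005]]
```

View pics/f.png

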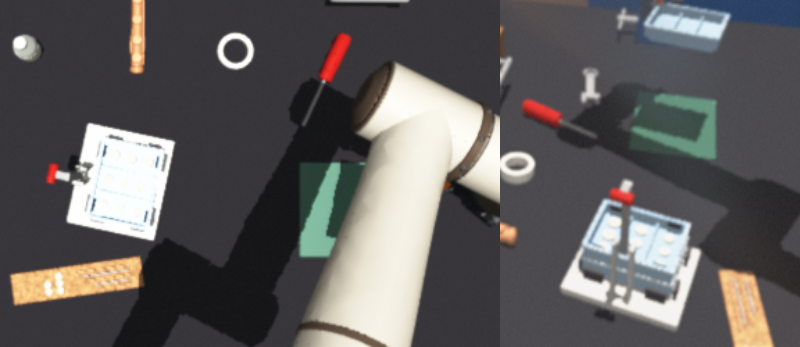

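The tray hangs level over the mat at side-crop (687,25), the lever is open and the lower trays are seated. I'll check its position by projection, then hand in.

```bash
python3 -c "
from h import *
c=vision.get_calibration('side')
print('tray expected',P('side',[[442.5,-356,175]]),'seen ~ (421,147); mat',P('side',[[442.5,-356,3]]), 'mat from side',ground(c,(412,205),3), 'tray from side',ground(c,(421,147),175))
s=status.read_state();print(abs(s['joint_vel']).max(),s['clock'])"
```

```text
tray expected [[419.64752348 146.49340322]] seen ~ (421,147); mat [[411.9864703  203.59364185]] mat from side [ 442.11794637 -348.02196442] tray from side [ 438.93562013 -353.42342225]
0.0040447060025002556 13.55
```

```bash
python3 -c "
from bench import arm, vision, status, job_done
print(job_done())"
```

```text
the job is handed in; nothing more can be done
None
```

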